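Unstack the spectrometer's sample holders into their seats

TASK

The four aluminium sample holders of the infrared microscope have been left in two stacks among their seats. Take the stacks apart and set every holder gently, not dropped, into the grey seat whose recess matches its own shape and size (oblong, large round, square, small round), upright and flat on the floor of the recess. Leave the bottle and the mouse where they are.

Things in the scene. Friction and masses are not known exactly. Their poses are not given: they have to be found in the camera images.
- slide_carrier: Slide carrier: loose oblong aluminium block, 56 (x) x 100 (y) x 40 (z) mm, flat top with a dark long slot marking. About 0.35 kg. Stands on the bench at the start with one of the two small holders stacked on its top. Origin: centre of the underside; long side along its y, z up.
- round_cell: Round cell: loose aluminium drum, 64 mm diameter, 40 mm high, flat dark top face and dark bands. About 0.32 kg. Stands on the bench at the start with the other small holder stacked on its top. Origin: centre of the underside; z up.
- cuvette_block: Cuvette block: loose square aluminium block, 38 x 38 mm, 50 mm high, with a 15 mm square well in its top and small dark side windows. About 0.13 kg. Starts on top of the slide carrier or of the round cell, turned at any angle. Origin: centre of the underside; x and y square to its sides, z up.
- sample_cup: Sample cup: loose round open aluminium cup, 40 mm diameter, 50 mm high, 4 mm wall, inner floor dark and 20 mm up. About 0.11 kg. Starts on top of the slide carrier or of the round cell. Origin: centre of the underside; z up.
- seat_oblong: Seat of the slide carrier: fixed flat grey plastic tray, 88 (x) x 132 (y) mm, 8 mm high, with one oblong 72 x 116 mm recess 5 mm deep (its floor is dark, 3 mm above the bench). Origin: centre of the underside; z up, long side along its y.
- seat_big_round: Seat of the round cell: fixed flat grey plastic tray, 92 x 92 mm, 8 mm high, with one round 80 mm diameter recess 5 mm deep (its floor is dark, 3 mm above the bench). Origin: centre of the underside; z up.
- seat_square: Seat of the cuvette block: fixed flat grey plastic tray, 66 x 66 mm, 8 mm high, with one square 54 x 54 mm recess 5 mm deep (its floor is dark, 3 mm above the bench). Origin: centre of the underside; z up, x and y square to its sides.
- seat_small_round: Seat of the sample cup: fixed flat grey plastic tray, 68 x 68 mm, 8 mm high, with one round 56 mm diameter recess 5 mm deep (its floor is dark, 3 mm above the bench). Origin: centre of the underside; z up.
- bottle: Bystander: closed amber bottle, 60 mm diameter, 120 mm high, standing on the bench at the left of the work. Origin: centre of the underside.
- mouse: Bystander: black computer mouse, 105 x 60 x 30 mm, lying on the bench at the right of the work. Origin: centre of the underside.
Things that resemble listed ones, but are neither listed nor needed, are in the scene too. Leave any green or orange look-alike of the sample_cup alone.

How it is judged:
By the outcome, as a careful person would: the job done as asked, in the order asked, and still so for the second after the job is handed in, with the robot touching nothing.
It also fails if it takes over 112 s, if anything falls off the work surface, if the arm or the gripper's body presses on something with over 40 N, if the wrist force passes 120 N, or if a joint passes its speed limit or range.

ROBOT

A 6-joint arm with a two-finger parallel gripper is mounted at the origin on the work surface. World frame = base frame: x ahead of the robot, y to its left, z up, the work surface at z = 0. Lengths are in m, angles in degrees, forces in N, time in s.
With the tool pointing down it reaches from about 0.3 to 1 m from the base axis. Payload 5.1 kg.
Tool frame: the origin (TCP) lies at the very end of the fingers, on their centre line; the grasp point (between the pads) lies 19 mm behind it; z points along the fingers, y is the direction in which the jaws open and shut (so a half turn about z gives the same grasp; the last joint's range is limited). The gripper opens to 95 mm and grips with 3 to 60 N. Pads are 20 mm wide; open, the fingers measure 119 mm over their backs; the gripper's body (75 mm by 180 mm) begins 59 mm behind the grasp point.
Start: joints at [67.174, 7.093, 94.555, -0, 78.352, -4.733], TCP at [0.202, 0.618, 0.215] pointing down, gripper open.
Joint ranges: [-149.61, 149.61], [-58.7, 133.49], [1.44, 155.28], [-77.14, 257.14], [18.33, 153.61], [-166.67, 166.67]. Speed limits (degrees/s): [147.25, 147.25, 180, 180, 180, 180].

INTERFACE

Orientations are given as [roll, pitch, yaw] about the fixed x, y, z axes, in that order (R = Rz(yaw) Ry(pitch) Rx(roll)).
In Python, from bench import sensors, grab_frame, ticket gives the robot as it stands.
- The arm moves only by the tool servo_tool, never from a script. Its argument "moves" is one flat list of numbers, 5 for each row, row after row: the finger opening in mm, from 0 to 95.1, then the shift along the tool's x, y, z in mm, then the turn about the tool's z in rad. A call has 1 to 10 rows; each row is the pose to reach, as a shift and turn from the pose commanded when the call began, along the tool's axes at that moment; what a row does not reach only later rows make up. A row lasts 1/12 s, in which the tool goes at most 41.7 mm and 7.16 degrees, less where a joint would pass 70% of its speed; a pose out of reach is approached as far as the arm can. A call with a gripper value outside its range is refused whole. The fingers move at their own pace and stop on an object; the grip force is fixed at half the most. Time passes only in rows, so rows that repeat a pose let the fingers close. It gives the time, the measured TCP pose, the force and the opening at its end, in the units of the state.
- sensors.sense(): the state, without advancing time (a new reading comes with each control period).
- grab_frame(name): name is "scene" or "top" or "wrist"; returns a dict with "img" (384x512x3 uint8, blue, green, red), "fx", "fy", "cx", "cy" (pixels), "camera_from_world" (4x4, takes a point from world to camera coordinates). Camera axes: x right, y down, z forward; pixel columns grow to the right and rows downward; lengths in m; the calibration is good to about 2 mm. A picture is of the moment at which its call begins. There is no depth.
- ticket.close_job(): hands the job in, once; it reports no verdict.
The state is a dict: "time_s": time; "joints": joint angles; "joint_vel": joint speeds; "joint_torque": joint torques, N m; "eef_pos": TCP position; "tcp_rot": TCP orientation; "force": force on the tool from outside, world axes, zero at the start; "wrist_torque": the same for the moment, N m; "width": finger opening in m.
Only numpy, scipy, OpenCV 4.12 (cv2) and the standard library are available. Lean on these libraries where they do the work, as an engineer would, in place of code of your own. Each camera call takes 0.05 s, during which the arm holds its last target. There are 200 camera calls.

## Working session

There is one attempt and no reset: what is moved stays moved. The work goes in short steps, Python scripts to look and compute and a tool call to move; the robot and the scene stay as the last step left them, time stands still between calls to the robot, and variables do not carry over. Pictures are saved under pics/ and viewed, about 12 in all and at most 16, crops included, and the job is handed in when it is done.

Besides the shell and the picture viewer there is one more tool, called by a JSON object that holds its "method" and its "body", one argument or row to a line. servo_tool: Moves the arm, as the interface text tells. Its arguments: {"type":"object","properties":{"moves":{"type":"array","items":{"type":"number"}}},"required":["moves"]}

```bash
mkdir -p pics; ls
cat > h.py <<'E'
import numpy as np, cv2
from bench import sensors, grab_frame, ticket
def save(name,fn,crop=None,s=1):
    f=grab_frame(name); im=f["img"]
    if crop: im=im[crop[1]:crop[3],crop[0]:crop[2]]
    cv2.imwrite(fn,cv2.resize(im,None,fx=s,fy=s,interpolation=cv2.INTER_CUBIC)); return f
def ray(f,u,v):
    T=np.array(f["camera_from_world"]);R=T[:3,:3];t=T[:3,3]
    return -R.T@t, R.T@np.array([(u-f["cx"])/f["fx"],(v-f["cy"])/f["fy"],1])
def onz(f,u,v,z):
    o,d=ray(f,u,v); return o+d*(z-o[2])/d[2]
def proj(f,p):
    T=np.array(f["camera_from_world"]);c=T[:3,:3]@np.array(p)+T[:3,3]
    return c[0]/c[2]*f["fx"]+f["cx"],c[1]/c[2]*f["fy"]+f["cy"]
def tri(f1,p1,f2,p2):
    o1,d1=ray(f1,*p1);o2,d2=ray(f2,*p2)
    s=np.linalg.lstsq(np.c_[d1,-d2],o2-o1,rcond=None)[0]
    a=o1+d1*s[0];b=o2+d2*s[1];return (a+b)/2,np.linalg.norm(a-b)
E
python3 - <<'E'
from h import *
import pickle
F={n:save(n,f"pics/{n}0.png",s=1.5) for n in("top","scene")}
pickle.dump(F,open("F0.pkl","wb"))
for n in F: print(n,F[n]["fx"],np.round(ray(F[n],256,192),3))
print(sensors.sense())
E
```

```text
pics
top 397.40565091359224 [[ 0.386 -0.007  1.215]
 [ 0.141 -0.021 -0.99 ]]
scene 380.3768433970049 [[ 1.124 -0.074  0.907]
 [-0.581  0.066 -0.811]]
{'time_s': 0.1, 'joints': array([ 6.71728942e+01,  7.12951244e+00,  9.46240101e+01, -1.70747532e-04,
        7.83511527e+01, -4.72940965e+00]), 'joint_vel': array([-0.11454669, -0.09169519, -0.06299464,  0.08725143, -0.11324536,
       -0.00229038]), 'joint_torque': array([ 4.13547141e-04, -4.18879366e+01, -3.61097860e+01,  7.76584377e-02,
        4.61234234e-02, -6.11833639e-05]), 'eef_pos': array([0.20168996, 0.61732611, 0.21353594]), 'tcp_rot': array([-1.79895667e+02, -8.46387805e-03,  1.61902331e+02]), 'force': array([0.10643263, 0.32132808, 0.17112185]), 'wrist_torque': array([-0.00229612,  0.0219688 , -0.0022397 ]), 'width': 0.09556399603826367}
```

View pics/top0.png

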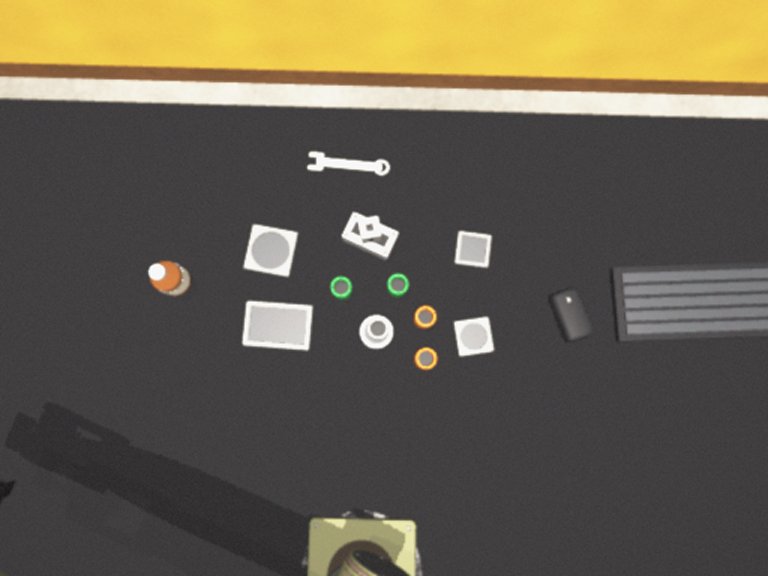

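View pics/scene0.png

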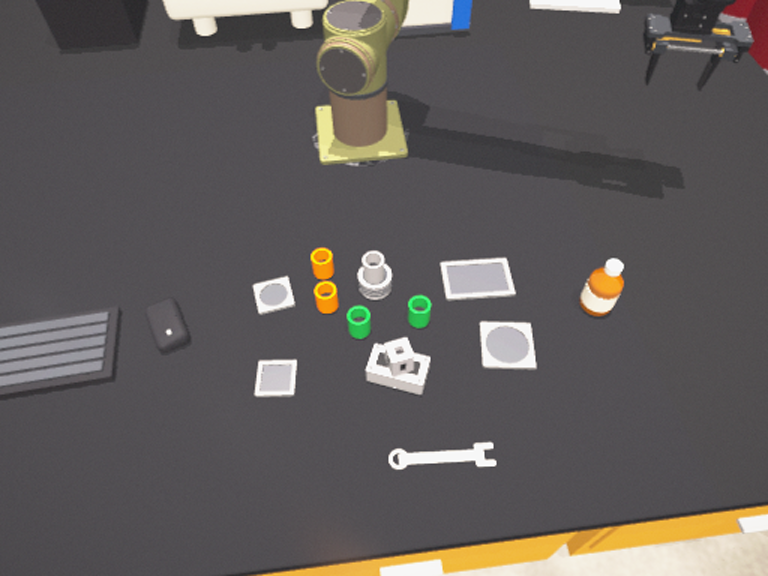

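The top view shows the grey seats at big round (271,250), oblong (277,325), square (473,249) and small round (474,336), in 1.5x pixels. The cuvette block sits on the slide carrier at (370,233), and the cup on the round cell at (377,330). The green and orange cups are look-alikes at (341,287), (398,285), (425,317) and (426,358), so I'll leave them alone.

```bash
cat > m.py <<'E'
from h import *
def blobs(f,amin=150,thr=110):
    im=f["img"];h=cv2.cvtColor(im,cv2.COLOR_BGR2HSV)
    m=((h[...,2]>thr)&(h[...,1]<60)).astype(np.uint8)
    cs,_=cv2.findContours(m,cv2.RETR_EXTERNAL,cv2.CHAIN_APPROX_NONE)
    return [c for c in cs if cv2.contourArea(c)>amin],m
def rectw(f,c,z):
    P=np.array([onz(f,u,v,z)[:2] for u,v in c[:,0]]).astype(np.float32)
    return cv2.minAreaRect(P*1000)
E
python3 - <<'E'
from m import *
import pickle
F=pickle.load(open("F0.pkl","rb"))
for n in F:
    print(n)
    for c in blobs(F[n])[0]:
        r=rectw(F[n],c,.008); x,y,w,h=cv2.boundingRect(c)
        if w<80 and 300<r[0][0]<900: print("px",x+w/2,y+h/2,"ctr",np.round(r[0],1),"size",np.round(r[1],1),"ang",round(r[2],1))
f=F["top"]
im=np.vstack([cv2.resize(f["img"][y:y+60,215:315],None,fx=5,fy=5,interpolation=cv2.INTER_CUBIC) for y in(130,190)])
cv2.imwrite("pics/topc.png",im)
E
```

```text
top
px 316.0 224.5 ctr [ 465.1 -215.4] size [74.1 74.1] ang 9.6
px 251.0 221.0 ctr [469.9 -17.7] size [68.8 68.9] ang 46.4
px 185.0 217.0 ctr [476.7 182.9] size [138.3  94.2] ang 87.3
px 315.5 166.5 ctr [ 645.2 -213.1] size [72.1 72.3] ang 83.9
px 180.5 167.0 ctr [631.  204.6] size [97.9 98.1] ang 80.8
px 246.5 157.0 ctr [673.4  -1.1] size [108.7  76.7] ang 66.8
px 232.0 109.0 ctr [821.6  50.5] size [173.4  41.1] ang 87.7
scene
px 295.0 303.5 ctr [823.8  49.1] size [170.   41.2] ang 87.6
px 34.5 249.0 ctr [ 585.9 -606.9] size [ 21.4 174.4] ang 3.3
px 183.5 252.0 ctr [ 646.5 -213.1] size [70.3 73.4] ang 83.7
px 35.0 240.0 ctr [ 559.6 -611.1] size [ 21.5 180.1] ang 3.4
px 265.0 243.5 ctr [642.8   6.1] size [109.  106.2] ang 66.5
px 35.5 232.0 ctr [ 533.4 -615.2] size [ 21.5 185. ] ang 3.5
px 35.5 224.0 ctr [ 507.1 -620. ] size [ 21.4 188.9] ang 3.4
px 338.5 230.5 ctr [633.7 204.1] size [ 96.4 100. ] ang 80.8
px 36.0 216.5 ctr [ 480.8 -623.8] size [ 21.5 193.7] ang 3.3
px 400.0 198.0 ctr [560.2 397.4] size [66.1 54.1] ang 49.9
px 182.5 197.0 ctr [ 467.3 -215.2] size [77.4 72.2] ang 9.7
px 318.5 186.0 ctr [479.9 182.7] size [136.6  98. ] ang 87.3
px 250.0 183.5 ctr [444.2 -15.2] size [ 68.4 119. ] ang 82.5
```

View pics/topc.png

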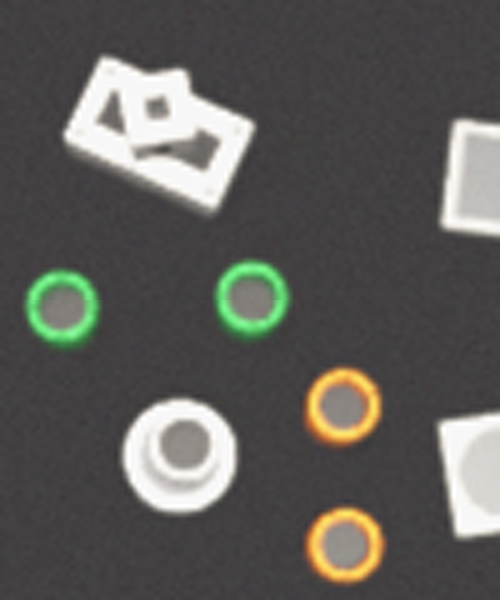

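```bash
cat >> h.py <<'E'
def go(x,y,z,yaw=None):
    s=sensors.sense();p=s["eef_pos"];a=s["tcp_rot"][2];r=np.radians(a)
    d=np.array([x,y,z])-p
    X=np.array([np.cos(r),np.sin(r),0]);Y=np.array([np.sin(r),-np.cos(r),0])
    t=0 if yaw is None else -np.radians((yaw-a+180)%360-180)
    print("now",np.round(p*1000,1),"yaw",round(a,2),"w",round(s["width"]*1000,1),"t",round(s["time_s"],2))
    print("shift mm",np.round([d@X*1000,d@Y*1000,-d[2]*1000],1),"turn rad",round(t,3))
E
python3 - <<'E'
from h import *
import pickle
F=pickle.load(open("F0.pkl","rb"));t,s=F["top"],F["scene"]
print("cup",tri(t,(252,219),s,(373/1.5,257/1.5)),onz(t,252,219,.09))
print("cuv",tri(t,(246.4,151.4),s,(399/1.5,348/1.5)),onz(t,246.4,151.4,.09))
# seats: triangulate rect centres
from m import *
def cen(f,px):
    c=min(blobs(f)[0],key=lambda c:np.hypot(*(np.array(cv2.boundingRect(c)[:2])+np.array(cv2.boundingRect(c)[2:])/2-px)))
    r=rectw(f,c,.008)[0];return proj(f,(r[0]/1000,r[1]/1000,.008))
for n,a,b in(("sr",(316,224),(182,197)),("sq",(315,166),(183,252)),("br",(180,167),(338,230)),("ob",(185,217),(318,186))):
    print(n,tri(t,cen(t,a),s,cen(s,b)))
go(.465,-.015,.28,90)
E
```

```text
cup (array([ 0.46847056, -0.0197117 ,  0.09123756]), np.float64(0.002829234993051439)) [ 0.4684327  -0.02113636  0.09      ]
cuv (array([0.66385449, 0.00114254, 0.09098283]), np.float64(0.002041045782275429)) [6.63980969e-01 1.34091207e-04 9.00000000e-02]
sr (array([ 0.46531197, -0.2157194 ,  0.00531541]), np.float64(0.00023714336220723148))
sq (array([ 0.64553319, -0.2133931 ,  0.00626448]), np.float64(0.00010192752720552944))
br (array([0.63174373, 0.205222  , 0.00441902]), np.float64(0.00010308699875396872))
ob (array([0.47703383, 0.18371483, 0.00402934]), np.float64(0.00031961453602308))
now [201.7 617.3 213.5] yaw 161.9 w 95.6 t 0.1
shift mm [-446.7 -519.2  -66.5] turn rad 1.255
```

{"method": "servo_tool", "body": {
  "moves": [95,-40,-46,-30,0.12,95,-70,-80,-60,0.24,95,-98,-113,-66,0.36,95,-125,-145,-66,0.48,95,-152,-176,-66,0.6,95,-179,-207,-66,0.72,95,-206,-238,-66,0.84,95,-233,-269,-66,0.96,95,-260,-300,-66,1.08,95,-287,-331,-66,1.2]
}}

```text
time_s: 0.93
eef_pos: [0.3584, 0.2441, 0.2803]
tcp_rot: [180.0, -0.0, 92.9]
force: [1.5, -0.1, -0.2]
width: 0.0947
```

```bash
python3 -c "
from h import *
go(.465,-.015,.28,90)"
```

```text
now [358.4 244.1 280.3] yaw 92.85 w 94.7 t 0.93
shift mm [-264.    93.6    0.3] turn rad 0.05
```

{"method": "servo_tool", "body": {
  "moves": [95,-39,14,0,0.05,95,-78,28,0,0.05,95,-117,42,0,0.05,95,-156,56,0,0.05,95,-195,70,0,0.05,95,-230,82,0,0.05,95,-255,91,0,0.05,95,-262,94,0,0.05,95,-262,94,0,0.05,95,-262,94,0,0.05]
}}

```text
time_s: 1.77
eef_pos: [0.4663, -0.01, 0.2801]
tcp_rot: [-179.9, -0.0, 90.3]
force: [-0.2, 0.1, -0.2]
width: 0.0949
```

```bash
python3 -c "
from h import *
import pickle
f=save('wrist','pics/w1.png',s=1.5);pickle.dump(f,open('w1.pkl','wb'))
print(np.round(ray(f,256,192),3),f['fx'])
go(.468,-.0195,.28,90)"
```

```text
[[ 0.466  0.07   0.45 ]
 [ 0.004 -0.277 -0.961]] 270.22795026247314
now [466.2  -9.5 280.3] yaw 90.34 w 94.8 t 1.82
shift mm [-10.    1.7   0.3] turn rad 0.006
```

View pics/w1.png

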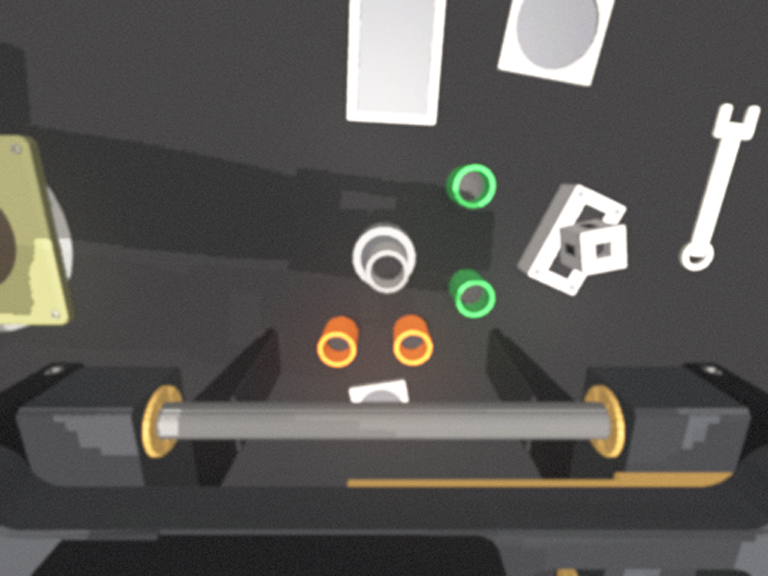

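The wrist view shows the cup rim at (386,269), with a round cell under it, and the block's well at (603,249). I'm checking these against the first estimates.

```bash
python3 -c "
from h import *
import pickle
f=pickle.load(open('w1.pkl','rb'));t=pickle.load(open('F0.pkl','rb'))['top']
P=lambda u,v,z: np.round(onz(f,u/1.5,v/1.5,z)*1000,1)
print('cup',P(386,269,.09), tri(f,(386/1.5,269/1.5),t,(252,219)))
print('cuv',P(603,249,.09), tri(f,(603/1.5,249/1.5),t,(246.4,151.4)))
for c in((575,222),(625,225),(627,268),(583,274)):print(P(*c,.09))
print('cell',P(385,258,.04))
cv2.imwrite('pics/w1c.png',cv2.resize(f['img'][110:220,200:440],None,fx=3.3,fy=3.3,interpolation=2))
"
```

```text
cup [469.5 -15.8  90. ] (array([ 0.46990439, -0.02136788,  0.066755  ]), np.float64(0.00048605468273784405))
cuv [664.6   3.7  90. ] (array([0.66598582, 0.00156347, 0.0856642 ]), np.float64(0.003337675974394701))
[636.1  27.7  90. ]
[680.7  25.3  90. ]
[689.2 -13.7  90. ]
[649.9 -19.5  90. ]
cell [468.8 -16.   40. ]
```

View pics/w1c.png

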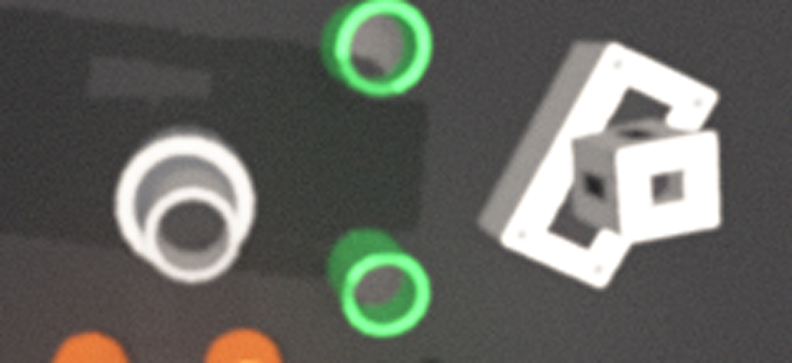

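```bash
python3 -c "
from h import *
import pickle
f=pickle.load(open('w1.pkl','rb'))
P=lambda u,v,z: np.round(onz(f,u/3.3+200,v/3.3+110,z)*1000,1)
print('cup',P(192.5,234.5,.09))
C=np.array([P(*c,.09)[:2] for c in((614,150),(718,131),(721,222),(622,242))])
print(C.mean(0));D=np.roll(C,-1,0)-C;print(np.hypot(*D.T),np.degrees(np.arctan2(D[:,1],D[:,0])))
C=np.array([P(*c,.04)[:2] for c in((610,42),(718,96),(603,288),(502,241))])
print(C.mean(0));D=np.roll(C,-1,0)-C;print(np.hypot(*D.T),np.degrees(np.arctan2(D[:,1],D[:,0])))
go(.469,-.0185,.05,90)"
```

```text
cup [470.9 -18.2  90. ]
[665.575   2.85 ]
[41.4406805  38.20471175 40.76125611 39.37321425] [  10.84897306  -78.21947622 -167.53217766  102.76556578]
[663.375   1.35 ]
[57.24587321 99.42635466 56.07869471 99.36201487] [ -24.23687248 -113.47099312  155.67442476   67.20270811]
now [466.2  -9.5 280.3] yaw 90.34 w 94.8 t 1.82
shift mm [ -9.    2.7 230.3] turn rad 0.006
```

{"method": "servo_tool", "body": {
  "moves": [80,-9,4,35,0,80,-9,4,75,0,80,-9,4,115,0,80,-9,4,155,0,80,-9,4,190,0,80,-9,4,215,0,80,-9,4,230,0,80,-9,4,230,0,0,-9,4,230,0,0,-9,4,230,0]
}}

```text
time_s: 2.65
eef_pos: [0.4718, -0.0187, 0.0522]
tcp_rot: [179.9, 0.0, 90.4]
force: [0.8, -0.1, 0.0]
width: 0.0717
```

{"method": "servo_tool", "body": {
  "moves": [0,0,0,0,0,0,0,0,0,0,0,0,0,0,0,0,0,0,0,0,0,0,0,0,0,0,0,0,0,0]
}}

```text
time_s: 3.15
eef_pos: [0.4709, -0.0196, 0.0511]
tcp_rot: [180.0, 0.0, 90.3]
force: [-1.9, 0.1, 3.2]
width: 0.0391
```

{"method": "servo_tool", "body": {
  "moves": [0,0,0,-5,0,0,0,0,-15,0,0,0,0,-35,0,0,0,0,-65,0,0,0,0,-80,0,0,-20,0,-85,0,0,-50,-1,-85,0,0,-85,-2,-85,0,0,-120,-3,-85,0,0,-150,-4,-85,0]
}}

```text
time_s: 3.98
eef_pos: [0.4674, -0.1714, 0.1366]
tcp_rot: [179.9, 0.0, 90.3]
force: [0.3, -0.5, -1.6]
width: 0.0393
```

{"method": "servo_tool", "body": {
  "moves": [0,-20,-1,0,0,0,-35,-1,0,0,0,-43,-1,0,0,0,-46,-1,0,0,0,-46,-1,0,0,0,-46,-1,0,0]
}}

```text
time_s: 4.48
eef_pos: [0.4667, -0.2148, 0.1356]
tcp_rot: [-180.0, -0.0, 90.3]
force: [0.3, -0.0, -0.4]
width: 0.0393
```

```bash
python3 -c "
from h import *
import pickle
f=save('wrist','pics/w2.png',s=1.5);pickle.dump(f,open('w2.pkl','wb'))
go(.466,-.2153,.014,90)"
```

```text
now [ 466.7 -214.6  135.6] yaw 90.34 w 38.9 t 4.53
shift mm [ -0.7  -0.7 121.6] turn rad 0.006
```

View pics/w2.png

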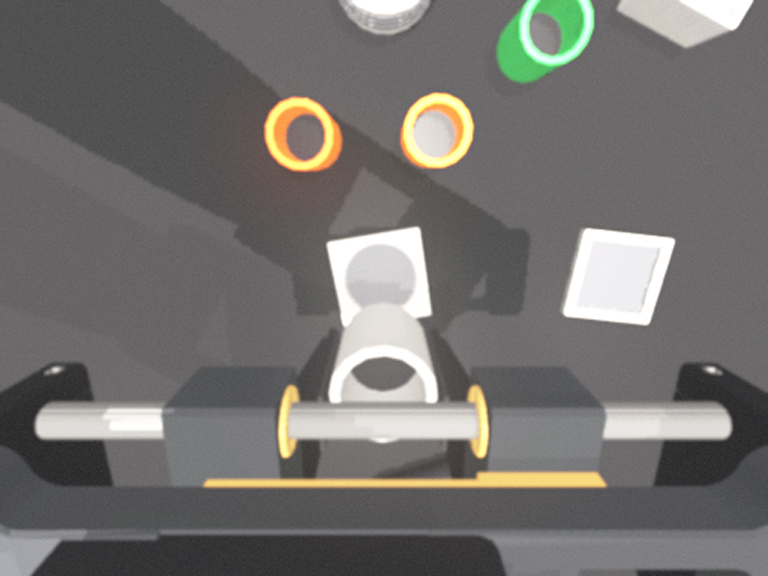

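The cup is held, and the small round seat's recess is at (380,277) in front of it. The wrench and the look-alikes are clear of the path.

```bash
python3 -c "
from h import *
import pickle
f=pickle.load(open('w2.pkl','rb'));P=lambda u,v,z: np.round(onz(f,u/1.5,v/1.5,z)*1000,1)
print(P(380,277,.003),P(380,277,.008), P(618,277,.005))"
```

```text
[ 464.9 -213.3    3. ] [ 464.9 -212.     8. ] [ 647.4 -211.7    5. ]
```

{"method": "servo_tool", "body": {
  "moves": [0,0,-1,20,0,0,0,-1,50,0,0,0,-1,80,0,0,0,-1,98,0,0,0,-1,106,0,0,0,-1,111,0,0,0,-1,114,0,0,0,-1,116,0,0,0,-1,117,0,0,0,-1,117,0]
}}

```text
time_s: 5.37
eef_pos: [0.4665, -0.2159, 0.0197]
tcp_rot: [179.9, 0.1, 90.3]
force: [0.3, 0.2, -1.5]
width: 0.039
```

{"method": "servo_tool", "body": {
  "moves": [0,0,0,1,0,0,0,0,2,0,0,0,0,3,0,0,0,0,3,0]
}}

```text
time_s: 5.7
eef_pos: [0.4656, -0.2155, 0.0156]
tcp_rot: [-180.0, -0.0, 90.3]
force: [-0.3, 0.7, -0.7]
width: 0.0393
```

{"method": "servo_tool", "body": {
  "moves": [0,0,0,0.7,0,0,0,0,1.4,0,0,0,0,1.4,0,0,0,0,1.4,0]
}}

```text
time_s: 6.03
eef_pos: [0.4656, -0.2155, 0.0141]
tcp_rot: [-180.0, -0.0, 90.3]
force: [0.2, 0.3, -0.8]
width: 0.0394
```

{"method": "servo_tool", "body": {
  "moves": [0,0,0,0.5,0,0,0,0,1,0,0,0,0,1,0,0,0,0,1,0]
}}

```text
time_s: 6.37
eef_pos: [0.4657, -0.2155, 0.0141]
tcp_rot: [-180.0, -0.0, 90.3]
force: [-3.5, 2.6, 6.1]
width: 0.0391
```

{"method": "servo_tool", "body": {
  "moves": [44,0,0,-0.5,0,50,0,0,-0.5,0,60,0,0,-0.5,0,70,0,0,-0.5,0,75,0,0,-0.5,0,75,0,0,-0.5,0]
}}

```text
time_s: 6.87
eef_pos: [0.4657, -0.2155, 0.0136]
tcp_rot: [-180.0, -0.0, 90.3]
force: [0.2, -1.0, -0.2]
width: 0.071
```

{"method": "servo_tool", "body": {
  "moves": [75,0,0,-10,0,75,0,0,-40,0,75,0,0,-80,0,75,0,0,-120,0,75,0,0,-160,0,75,0,0,-195,0,75,0,0,-215,0,75,0,0,-225,0,75,0,0,-225,0,75,0,0,-225,0]
}}

```text
time_s: 7.7
eef_pos: [0.4654, -0.2153, 0.2381]
tcp_rot: [-180.0, -0.0, 90.3]
force: [1.3, 0.1, 0.4]
width: 0.0749
```

```bash
python3 -c "
from h import *
go(.6645,.0025,.22,101.8)"
```

```text
now [ 465.4 -215.3  238.1] yaw 90.29 w 74.9 t 7.7
shift mm [216.8 200.2  18.1] turn rad -0.201
```

{"method": "servo_tool", "body": {
  "moves": [75,15,14,0,-0.05,75,43,40,5,-0.1,75,71,66,10,-0.15,75,99,92,15,-0.2,75,127,118,18,-0.2,75,155,144,18,-0.2,75,183,170,18,-0.2,75,205,190,18,-0.2,75,215,199,18,-0.2,75,217,200,18,-0.2]
}}

```text
time_s: 8.53
eef_pos: [0.6643, 0.0044, 0.2171]
tcp_rot: [-179.7, -0.1, 101.9]
force: [0.3, 0.2, -0.2]
width: 0.0752
```

{"method": "servo_tool", "body": {
  "moves": [75,0,0,0,0,75,0,0,0,0]
}}

```text
time_s: 8.7
eef_pos: [0.6634, 0.0015, 0.2193]
tcp_rot: [-179.8, -0.0, 101.7]
force: [-0.5, 0.6, 0.3]
width: 0.0753
```

```bash
python3 -c "
from h import *
import pickle
f=save('wrist','pics/w3.png',s=1.5);pickle.dump(f,open('w3.pkl','wb'))
go(.6645,.0025,.05,101.8)"
```

```text
now [663.5   1.3 220. ] yaw 101.67 w 75.0 t 8.75
shift mm [  1.    1.2 170. ] turn rad -0.002
```

View pics/w3.png

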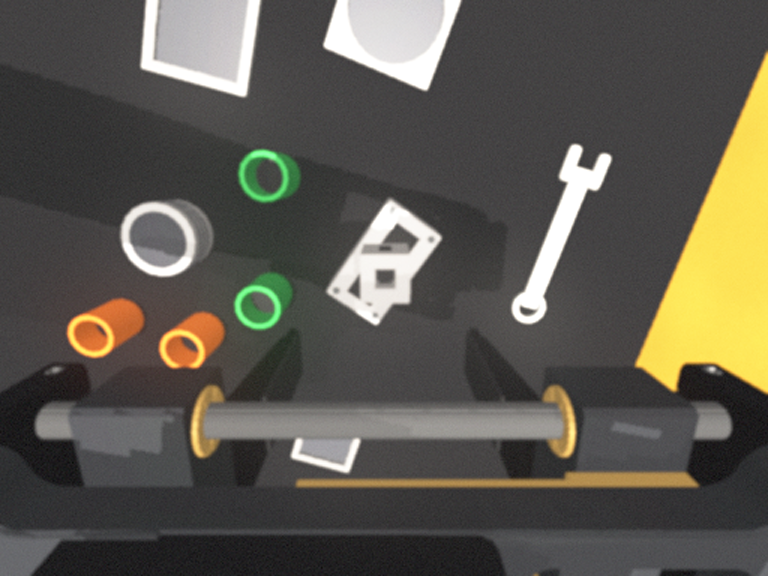

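The block sits square to the jaws, with its top centre at (385,279) and centred between the fingers. The carrier under it has its corners at (392,200), (441,238), (377,325) and (328,291).

{"method": "servo_tool", "body": {
  "moves": [75,1,1,25,0,75,1,1,60,0,75,1,1,100,0,75,1,1,135,0,75,1,1,155,0,75,1,1,166,0,75,1,1,170,0,75,1,1,170,0,40,1,1,170,0,0,1,1,170,0]
}}

```text
time_s: 9.58
eef_pos: [0.6671, 0.0033, 0.0535]
tcp_rot: [179.8, 0.1, 101.7]
force: [-0.1, 0.7, 0.3]
width: 0.0664
```

{"method": "servo_tool", "body": {
  "moves": [0,0,0,0,0,0,0,0,0,0,0,0,0,0,0,0,0,0,0,0,0,0,0,0,0,0,0,0,0,0]
}}

```text
time_s: 10.08
eef_pos: [0.6654, 0.0037, 0.0511]
tcp_rot: [-180.0, 0.0, 101.8]
force: [-1.8, -0.2, 3.0]
width: 0.0379
```

```bash
python3 -c "
from h import *
go(.6458,-.213,.135,84.2)"
```

```text
now [665.4   3.7  51.1] yaw 101.75 w 37.9 t 10.08
shift mm [-208.2  -63.3  -83.9] turn rad 0.306
```

{"method": "servo_tool", "body": {
  "moves": [0,0,0,-5,0,0,0,0,-15,0,0,0,0,-35,0,0,0,0,-65,0,0,-15,-5,-82,0.06,0,-45,-14,-84,0.12,0,-80,-25,-84,0.18,0,-115,-36,-84,0.24,0,-150,-46,-84,0.3,0,-180,-55,-84,0.31]
}}

```text
time_s: 10.92
eef_pos: [0.6479, -0.1859, 0.1355]
tcp_rot: [180.0, 0.0, 83.8]
force: [0.6, -0.8, -1.3]
width: 0.0376
```

```bash
python3 -c "
from h import *
go(.6458,-.213,.135,84)"
```

```text
now [ 647.9 -185.9  135.5] yaw 83.84 w 37.6 t 10.92
shift mm [-27.2   0.8   0.5] turn rad -0.003
```

{"method": "servo_tool", "body": {
  "moves": [0,-15,1,0,0,0,-24,1,0,0,0,-27,1,0,0,0,-27,1,0,0,0,-27,1,0,0]
}}

```text
time_s: 11.33
eef_pos: [0.6465, -0.2094, 0.1346]
tcp_rot: [-180.0, -0.0, 84.1]
force: [0.4, -0.1, -0.6]
width: 0.038
```

```bash
python3 -c "
from h import *
import pickle
f=save('wrist','pics/w4.png',s=1.5);pickle.dump(f,open('w4.pkl','wb'))
go(.6458,-.213,.018,84)"
```

```text
now [ 646.6 -209.1  134.6] yaw 84.08 w 38.0 t 11.38
shift mm [ -3.9  -0.4 116.6] turn rad 0.001
```

View pics/w4.png

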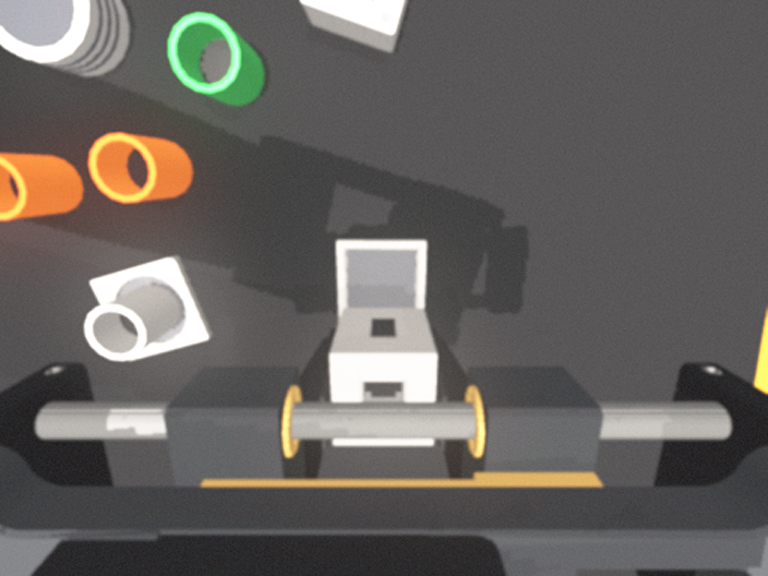

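The held block lines up with the square seat (recess centred on column about 382). The cup stands upright in its own seat at (150,310).

{"method": "servo_tool", "body": {
  "moves": [0,-3,-1,20,0,0,-3,-1,50,0,0,-3,-1,80,0,0,-3,-1,98,0,0,-3,-1,106,0,0,-3,-1,111,0,0,-3,-1,114,0,0,-3,-1,116,0,0,-3,-1,117,0,0,-3,-1,117,0]
}}

```text
time_s: 12.22
eef_pos: [0.6459, -0.2139, 0.0191]
tcp_rot: [179.9, 0.0, 84.0]
force: [-0.6, 0.5, -1.8]
width: 0.0377
```

{"method": "servo_tool", "body": {
  "moves": [0,0,0,1,0,0,0,0,2,0,0,0,0,2.5,0,0,0,0,2.5,0]
}}

```text
time_s: 12.55
eef_pos: [0.645, -0.2136, 0.0153]
tcp_rot: [180.0, 0.0, 84.0]
force: [0.4, -0.2, -1.3]
width: 0.0378
```

{"method": "servo_tool", "body": {
  "moves": [0,0,0,0.6,0,0,0,0,1.2,0,0,0,0,1.6,0,0,0,0,1.6,0,0,0,0,1.6,0]
}}

```text
time_s: 12.97
eef_pos: [0.6452, -0.2137, 0.0141]
tcp_rot: [180.0, 0.0, 84.0]
force: [-1.3, -0.9, 2.2]
width: 0.0377
```

{"method": "servo_tool", "body": {
  "moves": [44,0,0,0,0,50,0,0,0,0,60,0,0,0,0,70,0,0,0,0,75,0,0,0,0,75,0,0,0,0]
}}

```text
time_s: 13.47
eef_pos: [0.645, -0.2136, 0.0135]
tcp_rot: [-180.0, -0.0, 84.0]
force: [0.3, 0.3, 0.0]
width: 0.0709
```

{"method": "servo_tool", "body": {
  "moves": [75,0,0,-10,0,75,0,0,-40,0,75,0,0,-80,0,75,0,0,-120,0,75,0,0,-160,0,75,0,0,-195,0,75,0,0,-210,0,95,0,0,-215,0,95,0,0,-215,0,95,0,0,-215,0]
}}

```text
time_s: 14.3
eef_pos: [0.6441, -0.2132, 0.2262]
tcp_rot: [-179.8, -0.1, 84.0]
force: [-0.5, -0.3, -0.9]
width: 0.0898
```

```bash
python3 -c "
from h import *
import pickle
f=grab_frame('top');cv2.imwrite('pics/t5.png',cv2.resize(f['img'][130:250,215:345],None,fx=4.6,fy=4.6,interpolation=2));pickle.dump(f,open('t5.pkl','wb'))
f=pickle.load(open('w3.pkl','rb'));P=lambda u,v,z: np.round(onz(f,u/1.5,v/1.5,z)*1000,1)
C=np.array([P(*c,.04)[:2] for c in((392,200),(441,238),(377,325),(328,291))])
print(C.mean(0));D=np.roll(C,-1,0)-C;print(np.hypot(*D.T),np.degrees(np.arctan2(D[:,1],D[:,0])))
go(.664,.002,.22,66.5)"
```

```text
[664.325   1.85 ]
[53.4537183  98.04759049 54.71535433 98.37814798] [ -25.36656953 -112.9300305   155.02738944   66.32726944]
now [ 643.7 -213.   225.1] yaw 83.98 w 92.3 t 14.35
shift mm [216.   -2.4   5.1] turn rad 0.305
```

View pics/t5.png

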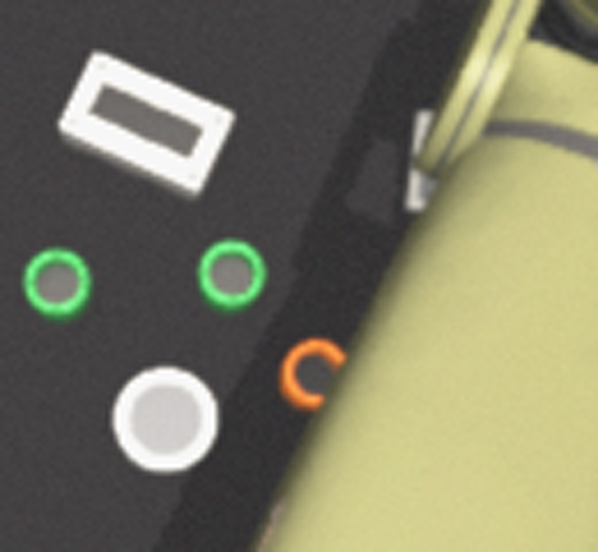

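The carrier and cell stand bare and unmoved, at (147,122) and (166,419) in the crop. The green cups are at (57,283) and (232,274). I'm checking finger clearance next.

```bash
python3 -c "
from h import *
import pickle
f=pickle.load(open('t5.pkl','rb'));P=lambda u,v,z: np.round(onz(f,u/4.6+215,v/4.6+130,z)*1000,1)
print('car',P(147,121,.04),'cell',P(166,419,.04),'green',P(57,283,.05),P(232,274,.05),'or',P(316,374,.05))
go(.664,.002,.22,66.7)"
```

```text
car [661.2  -1.7  40. ] cell [465.9 -19.2  40. ] green [550.8  53.3  50. ] [559.8 -59.2  50. ] or [ 496.6 -114.3   50. ]
now [ 643.7 -213.   225.1] yaw 83.98 w 92.3 t 14.35
shift mm [216.   -2.4   5.1] turn rad 0.302
```

{"method": "servo_tool", "body": {
  "moves": [95,15,0,0,0.06,95,45,0,2,0.12,95,80,0,5,0.18,95,115,0,5,0.24,95,150,-1,5,0.3,95,180,-2,5,0.302,95,203,-2,5,0.302,95,214,-2,5,0.302,95,216,-2,5,0.302,95,216,-2,5,0.302]
}}

```text
time_s: 15.18
eef_pos: [0.665, 0.0014, 0.2216]
tcp_rot: [-179.8, 0.1, 66.7]
force: [-0.5, -0.2, 0.8]
width: 0.095
```

{"method": "servo_tool", "body": {
  "moves": [95,0,0,0,0,95,0,0,0,0]
}}

```text
time_s: 15.35
eef_pos: [0.6655, -0.0001, 0.2231]
tcp_rot: [-180.0, 0.0, 66.6]
force: [0.4, -0.6, 0.1]
width: 0.0947
```

```bash
python3 -c "
from h import *
go(.664,.002,.015,66.7)"
```

```text
now [ 6.655e+02 -1.000e-01  2.231e+02] yaw 66.58 w 94.7 t 15.35
shift mm [  1.3  -2.2 208.1] turn rad -0.002
```

{"method": "servo_tool", "body": {
  "moves": [95,0,-2,25,0,95,0,-2,60,0,95,0,-2,100,0,95,0,-2,138,0,95,0,-2,168,0,95,0,-2,190,0,95,0,-2,202,0,95,0,-2,208,0,95,0,-2,211,0,95,0,-2,211,0]
}}

```text
time_s: 16.18
eef_pos: [0.6647, 0.0017, 0.0136]
tcp_rot: [179.9, -0.0, 66.6]
force: [-0.3, -0.2, -0.6]
width: 0.0948
```

{"method": "servo_tool", "body": {
  "moves": [70,0,0,0,0,62,0,0,0,0,0,0,0,0,0,0,0,0,0,0,0,0,0,0,0,0,0,0,0,0,0,0,0,0,0]
}}

```text
time_s: 16.77
eef_pos: [0.6636, 0.0024, 0.0127]
tcp_rot: [-180.0, 0.0, 66.7]
force: [-1.0, 0.6, -0.0]
width: 0.0559
```

```bash
python3 -c "
from h import *
go(.478,.183,.09,87.3)"
```

```text
now [663.6   2.4  12.7] yaw 66.68 w 55.9 t 16.77
shift mm [  92.4 -241.9  -77.3] turn rad -0.36
```

{"method": "servo_tool", "body": {
  "moves": [0,0,0,-4,0,0,0,0,-12,0,0,0,0,-30,0,0,0,0,-60,0,0,0,0,-90,0,0,5,-10,-108,-0.06,0,13,-35,-112,-0.12,0,25,-66,-112,-0.18,0,37,-98,-112,-0.24,0,49,-130,-112,-0.3]
}}

```text
time_s: 17.6
eef_pos: [0.5623, 0.0993, 0.1244]
tcp_rot: [-180.0, -0.0, 84.0]
force: [1.0, 0.4, -4.5]
width: 0.0558
```

```bash
python3 -c "
from h import *
go(.478,.183,.125,87.3)"
```

```text
now [562.3  99.3 124.4] yaw 83.99 w 55.8 t 17.6
shift mm [ 74.4 -92.6  -0.6] turn rad -0.058
```

{"method": "servo_tool", "body": {
  "moves": [0,22,-27,0,-0.03,0,42,-53,0,-0.058,0,60,-75,0,-0.058,0,70,-87,0,-0.058,0,74,-92,0,-0.058,0,74,-92,0,-0.058,0,74,-92,0,-0.058]
}}

```text
time_s: 18.18
eef_pos: [0.4805, 0.1818, 0.1247]
tcp_rot: [180.0, 0.0, 87.2]
force: [0.1, 0.0, -4.6]
width: 0.0561
```

```bash
python3 -c "
from h import *
import pickle
f=save('wrist','pics/w6.png',s=1.5);pickle.dump(f,open('w6.pkl','wb'))
go(.478,.183,.0157,87.3)"
```

```text
now [480.9 181.5 124.8] yaw 87.17 w 55.9 t 18.23
shift mm [  1.3  -3.  109.1] turn rad -0.002
```

View pics/w6.png

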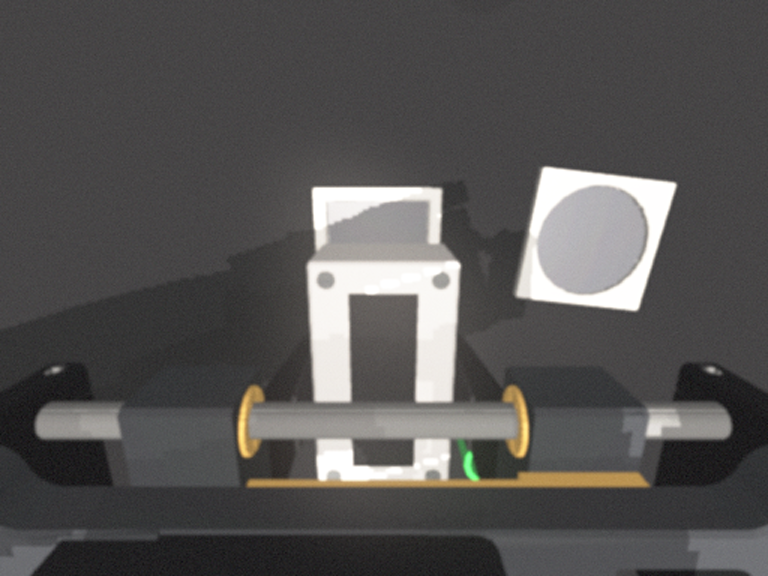

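The carrier is held over the oblong seat: far rim from (312,187) to (442,188), carrier far top edge at row 262, columns 308 to 460. The big round recess is at (594,240).

```bash
python3 -c "
from h import *
import pickle
f=pickle.load(open('w6.pkl','rb'));P=lambda u,v,z: np.round(onz(f,u/1.5,v/1.5,z)*1000,1)
print('seat far corners',P(312,187,.008),P(442,188,.008));print('car far',P(308,262,.1521),P(460,262,.1521));print('br',P(594,240,.003))"
```

```text
seat far corners [435.7 253.5   8. ] [524.8 248.5   8. ]
car far [456.1 231.7 152.1] [510.8 229.  152.1]
br [635.4 206.3   3. ]
```

{"method": "servo_tool", "body": {
  "moves": [0,2,-3,20,0,0,2,-3,50,0,0,2,-3,75,0,0,2,-3,90,0,0,2,-3,97,0,0,2,-3,101,0,0,2,-3,104,0,0,2,-3,105,0,0,2,-3,106,0,0,2,-3,106,0]
}}

```text
time_s: 19.07
eef_pos: [0.4783, 0.1844, 0.0196]
tcp_rot: [179.9, -0.0, 87.2]
force: [-0.0, 0.6, -4.6]
width: 0.0561
```

{"method": "servo_tool", "body": {
  "moves": [0,0,0,0.7,0,0,0,0,1.4,0,0,0,0,2,0,0,0,0,2,0,0,0,0,2,0]
}}

```text
time_s: 19.48
eef_pos: [0.4773, 0.1843, 0.0166]
tcp_rot: [-180.0, -0.0, 87.2]
force: [-0.1, -0.4, -3.5]
width: 0.0559
```

{"method": "servo_tool", "body": {
  "moves": [0,0,0,0.6,0,0,0,0,1,0,0,0,0,1.3,0,0,0,0,1.3,0,0,0,0,1.3,0]
}}

```text
time_s: 19.9
eef_pos: [0.4775, 0.1843, 0.0157]
tcp_rot: [-180.0, 0.0, 87.2]
force: [-2.8, 0.6, 0.3]
width: 0.056
```

{"method": "servo_tool", "body": {
  "moves": [60,0,0,0,0,66,0,0,0,0,74,0,0,0,0,82,0,0,0,0,82,0,0,0,0,82,0,0,0,0]
}}

```text
time_s: 20.4
eef_pos: [0.4775, 0.1843, 0.0154]
tcp_rot: [180.0, -0.0, 87.2]
force: [-0.2, 0.6, -1.0]
width: 0.0808
```

{"method": "servo_tool", "body": {
  "moves": [82,0,0,-10,0,82,0,0,-40,0,82,0,0,-80,0,82,0,0,-120,0,82,0,0,-160,0,95,0,0,-180,0,95,-30,0,-185,0,95,-70,-1,-185,0,95,-110,-2,-185,0,95,-140,-2,-185,0]
}}

```text
time_s: 21.23
eef_pos: [0.4682, 0.0426, 0.2016]
tcp_rot: [179.9, 0.0, 87.2]
force: [1.0, 0.7, 0.7]
width: 0.0949
```

```bash
python3 -c "
from h import *
go(.468,-.018,.20,90)"
```

```text
now [468.2  42.6 201.6] yaw 87.2 w 94.9 t 21.23
shift mm [-60.5   2.8   1.6] turn rad -0.049
```

{"method": "servo_tool", "body": {
  "moves": [95,-30,1,0,-0.05,95,-50,3,0,-0.05,95,-59,3,0,-0.05,95,-59,3,0,-0.05,95,-59,3,0,-0.05,95,-59,3,0,-0.05]
}}

```text
time_s: 21.73
eef_pos: [0.4686, -0.0136, 0.2004]
tcp_rot: [180.0, -0.0, 90.1]
force: [0.0, 0.2, 0.2]
width: 0.0953
```

```bash
python3 -c "
from h import *
import pickle
f=save('wrist','pics/w7.png',s=1.5);pickle.dump(f,open('w7.pkl','wb'))
go(.468,-.018,.012,90)"
```

```text
now [468.6 -13.5 200.4] yaw 90.14 w 95.0 t 21.78
shift mm [ -4.5  -0.6 188.4] turn rad 0.002
```

View pics/w7.png

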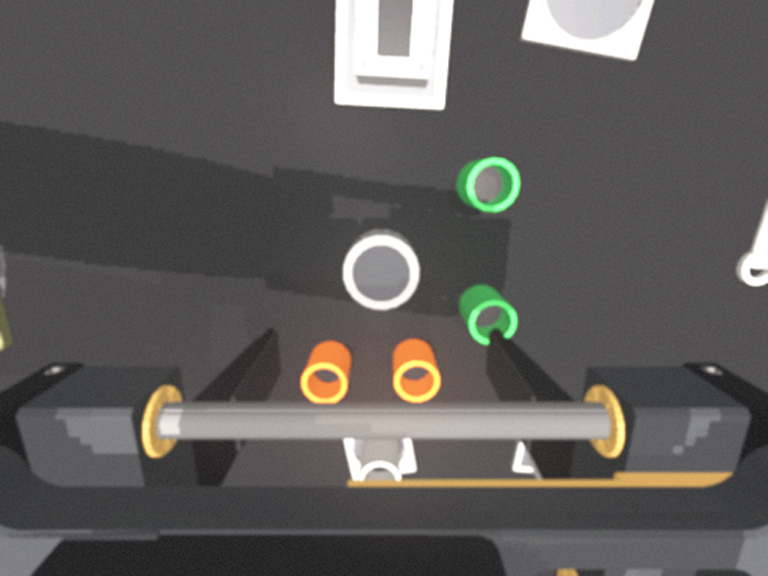

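The carrier lies in its seat. The bare cell is at (381,270), centred between the fingers, and both look-alike pairs are clear.

{"method": "servo_tool", "body": {
  "moves": [95,-4,-1,25,0,95,-4,-1,60,0,95,-4,-1,100,0,95,-4,-1,130,0,95,-4,-1,155,0,95,-4,-1,172,0,95,-4,-1,182,0,95,-4,-1,186,0,95,-4,-1,188,0,95,-4,-1,188,0]
}}

```text
time_s: 22.62
eef_pos: [0.4684, -0.0183, 0.013]
tcp_rot: [179.9, 0.0, 90.1]
force: [-1.3, -0.7, -0.0]
width: 0.0946
```

{"method": "servo_tool", "body": {
  "moves": [78,0,0,0,0,70,0,0,0,0,0,0,0,0,0,0,0,0,0,0,0,0,0,0,0,0,0,0,0,0,0,0,0,0,0]
}}

```text
time_s: 23.2
eef_pos: [0.4674, -0.0186, 0.0126]
tcp_rot: [-179.9, 0.0, 90.1]
force: [-2.4, -0.3, 4.6]
width: 0.0634
```

```bash
python3 -c "
from h import *
import pickle
f=pickle.load(open('w7.pkl','rb'));print(onz(f,381/1.5,270.5/1.5,.04))
go(.633,.205,.125,90)"
```

```text
[ 0.46755107 -0.01368444  0.04      ]
now [467.4 -18.6  12.6] yaw 90.06 w 63.4 t 23.2
shift mm [ 223.4  165.9 -112.4] turn rad 0.001
```

{"method": "servo_tool", "body": {
  "moves": [0,0,0,-4,0,0,0,0,-12,0,0,0,0,-30,0,0,0,0,-60,0,0,0,0,-90,0,0,12,9,-108,0,0,36,27,-112,0,0,64,48,-112,0,0,94,70,-112,0,0,124,92,-112,0]
}}

```text
time_s: 24.03
eef_pos: [0.56, 0.1068, 0.1245]
tcp_rot: [180.0, 0.0, 90.0]
force: [0.7, -1.0, -3.8]
width: 0.0634
```

{"method": "servo_tool", "body": {
  "moves": [0,30,22,0,0,0,58,43,0,0,0,80,60,0,0,0,93,70,0,0,0,99,74,0,0,0,99,74,0,0,0,99,74,0,0]
}}

```text
time_s: 24.62
eef_pos: [0.6327, 0.2041, 0.1236]
tcp_rot: [-179.9, 0.0, 90.1]
force: [0.5, -0.4, -4.3]
width: 0.0633
```

```bash
python3 -c "
from h import *
import pickle
f=save('wrist','pics/w8.png',s=1.5);pickle.dump(f,open('w8.pkl','wb'))
go(.633,.205,.0156,90)"
```

```text
now [632.6 203.8 123.7] yaw 90.04 w 63.8 t 24.67
shift mm [  1.2   0.4 108.1] turn rad 0.001
```

View pics/w8.png

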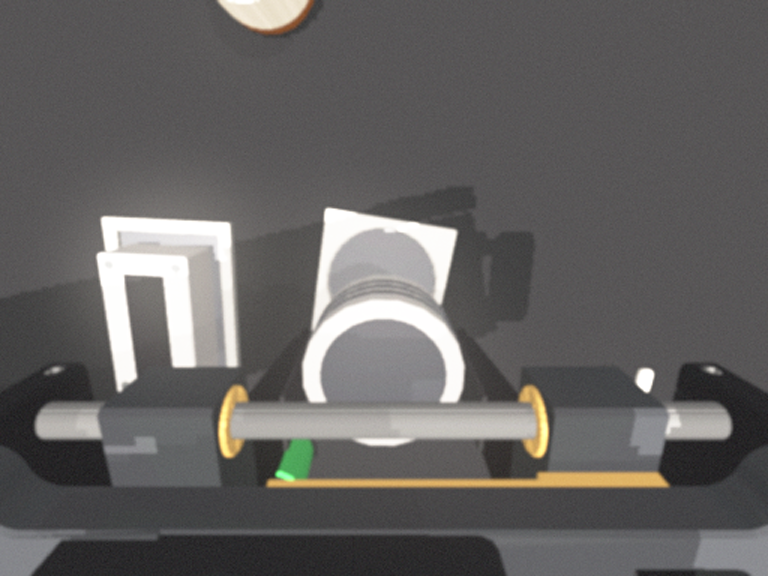

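The cell is held at (384,372). The seat recess is on column 384 with its far edge at row 228. The carrier is well inside its own recess.

```bash
python3 -c "
from h import *
import pickle
f=pickle.load(open('w8.pkl','rb'));P=lambda u,v,z: np.round(onz(f,u/1.5,v/1.5,z)*1000,1)
print(P(384,228,.008),P(384,228,.003),'cell far/near',P(384,301,.151),P(384,444,.151),P(303,372,.151),P(465,372,.151))"
```

```text
[633.6 245.5   8. ] [633.6 244.9   3. ] cell far/near [633.3 238.  151. ] [633.5 175.9 151. ] [601.8 208.8 151. ] [665.  208.9 151. ]
```

{"method": "servo_tool", "body": {
  "moves": [0,-1,0,20,0,0,-1,0,50,0,0,-1,0,75,0,0,-1,0,90,0,0,-1,0,97,0,0,-1,0,101,0,0,-1,0,103,0,0,-1,0,104,0,0,-1,0,105,0,0,-1,0,105,0]
}}

```text
time_s: 25.5
eef_pos: [0.6344, 0.2038, 0.0207]
tcp_rot: [179.9, -0.0, 90.1]
force: [-0.5, -0.4, -3.5]
width: 0.064
```

{"method": "servo_tool", "body": {
  "moves": [0,0,0,0.7,0,0,0,0,1.4,0,0,0,0,2,0,0,0,0,2,0,0,0,0,2,0]
}}

```text
time_s: 25.92
eef_pos: [0.6333, 0.2036, 0.0172]
tcp_rot: [-180.0, 0.0, 90.1]
force: [0.2, 0.2, -2.7]
width: 0.0637
```

{"method": "servo_tool", "body": {
  "moves": [0,0,0,0.6,0,0,0,0,1.2,0,0,0,0,1.6,0,0,0,0,1.6,0,0,0,0,1.6,0]
}}

```text
time_s: 26.33
eef_pos: [0.6334, 0.2036, 0.0157]
tcp_rot: [-180.0, 0.0, 90.1]
force: [0.3, 0.1, -3.4]
width: 0.0637
```

{"method": "servo_tool", "body": {
  "moves": [0,0,0,0.4,0,0,0,0,0.8,0,0,0,0,0.8,0,0,0,0,0.8,0]
}}

```text
time_s: 26.67
eef_pos: [0.6335, 0.2036, 0.0157]
tcp_rot: [-180.0, 0.0, 90.1]
force: [-3.6, -1.3, 3.3]
width: 0.0633
```

The force now shows contact, so I'm releasing, raising and moving aside.

{"method": "servo_tool", "body": {
  "moves": [68,0,0,0,0,74,0,0,0,0,82,0,0,0,0,88,0,0,0,0,88,0,0,0,0,88,0,0,0,0]
}}

```text
time_s: 27.17
eef_pos: [0.6335, 0.2036, 0.0148]
tcp_rot: [180.0, -0.0, 90.1]
force: [0.1, -0.1, -0.1]
width: 0.0877
```

{"method": "servo_tool", "body": {
  "moves": [88,0,0,-10,0,88,0,0,-40,0,88,0,0,-80,0,88,0,0,-120,0,88,0,0,-160,0,88,0,0,-200,0,88,0,0,-220,0,88,20,-20,-225,0,88,45,-45,-225,0,88,70,-70,-225,0]
}}

```text
time_s: 28.0
eef_pos: [0.5634, 0.2739, 0.2422]
tcp_rot: [179.8, -0.1, 89.9]
force: [-0.4, 0.3, -0.7]
width: 0.0883
```

{"method": "servo_tool", "body": {
  "moves": [88,25,-28,0,0,88,50,-56,0,0,88,75,-84,0,0,88,100,-112,0,0,88,125,-140,0,0,88,150,-168,0,0,88,170,-190,0,0,88,180,-200,0,0,88,180,-200,0,0,88,180,-200,0,0]
}}

```text
time_s: 28.83
eef_pos: [0.3632, 0.4535, 0.2404]
tcp_rot: [179.9, 0.0, 90.1]
force: [-0.2, -0.1, -0.3]
width: 0.0881
```

```bash
python3 -c "
from h import *
import pickle
f=save('scene','pics/s9.png',(140,140,440,320),2.6);pickle.dump(f,open('s9.pkl','wb'))
f=save('top','pics/t9.png',(150,130,350,250),3.9);pickle.dump(f,open('t9.pkl','wb'))
print(sensors.sense()['eef_pos'])"
```

```text
[0.36412741 0.45262695 0.24011715]
```

View pics/s9.png

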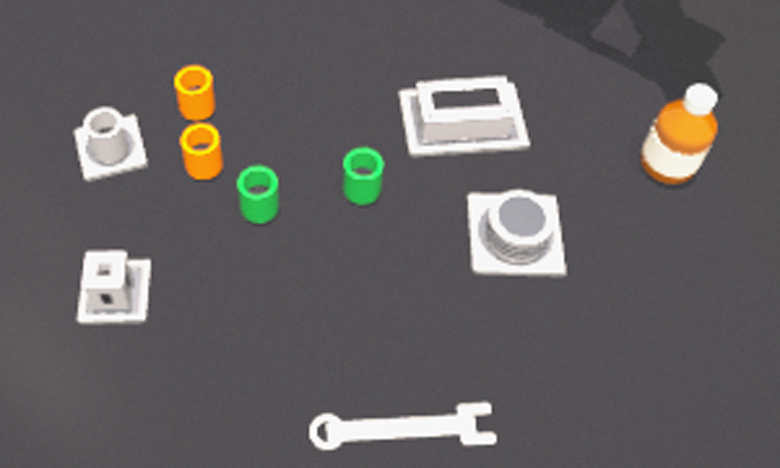

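View pics/t9.png

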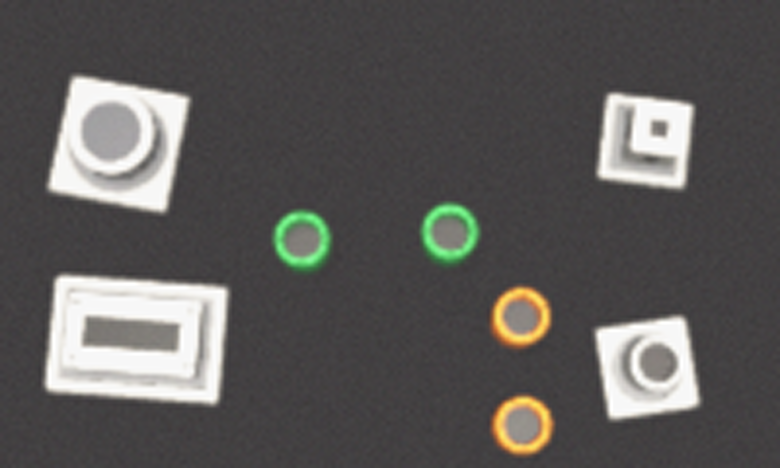

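Both pictures show all four holders upright in their matching recesses, with the bottle and look-alikes untouched. I'm checking centres and heights numerically.

```bash
python3 -c "
from h import *
import pickle
t=pickle.load(open('t9.pkl','rb'));s=pickle.load(open('s9.pkl','rb'))
for n,a,b,z in(('cell',(112,132),(520,217),.043),('carrier',(131,334),(470,99),.043),('block',(660,128),(106,270),.053),('cup',(657,362),(104,122),.053)):
    pa=(a[0]/3.9+150,a[1]/3.9+130);pb=(b[0]/2.6+140,b[1]/2.6+140)
    print(n,[np.round(x*1000,1) for x in tri(t,pa,s,pb)],np.round(onz(t,*pa,z)*1000,1),np.round(onz(s,*pb,z)*1000,1))"
```

```text
cell [array([633.1, 204.5,  36.9]), np.float64(1.7)] [631.6 202.6  43. ] [636.6 203.5  43. ]
carrier [array([477.4, 185.1,  37.3]), np.float64(7.4)] [476.3 180.5  43. ] [481.8 187.2  43. ]
block [array([ 645.5, -216. ,   48.1]), np.float64(5.4)] [ 644.4 -217.8   53. ] [ 648.5 -212.5   53. ]
cup [array([ 465.5, -215. ,   50. ]), np.float64(3.5)] [ 465.3 -216.3   53. ] [ 468.1 -212.8   53. ]
```

```bash
python3 -c "
from h import *
print(ticket.close_job())"
```

```text
the job is handed in; nothing more can be done
None
```

I took both stacks apart and set all four holders in their matching seats. Each was lowered slowly until the force changed on contact, then released. The job was handed in at about 29 s with the arm clear.

**Last checks:**
- **Position:** the scene and top pictures show all four holders upright in their recesses. By triangulation their centres lie within about 3 mm of the seat centres, and the recesses leave 8 mm all round.
- **Height:** the tops measured 3–6 mm lower than expected. The seats also read 2–4 mm low, so I put this down to calibration and hand-picked pixels. The two views' lines of sight missed each other by 1.7–7.4 mm, worst for the carrier. That leaves "flat on the floor" resting mainly on the contact forces and the height at release.
- **Bystanders:** the bottle and the green and orange cups were not touched. The mouse is outside my last crops, but no move went near it.

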